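# Load the foyer care rack, wind it with the treadle and start it

### The arm

A 6-joint arm with a two-finger parallel gripper is mounted at the origin on the work surface. World frame = base frame: x ahead of the robot, y to its left, z up, the work surface at z = 0. Lengths are in m, angles in rad, forces in N, time in s.
With the tool pointing down it reaches from about 0.375 to 0.975 m from the base axis. Payload 3.8 kg.
Tool frame: the origin (TCP) lies at the very end of the fingers, on their centre line; the grasp point (between the pads) lies 19 mm behind it (tcp_to_grasp is the distance from the TCP to the grasp point, in m); z points along the fingers, y is the line along which they close (so a half turn about z gives the same grasp; the last joint's range is limited). The gripper opens to 88 mm and grips with 3 to 60 N. Pads are 18 mm wide; open, the fingers measure 123 mm over their backs; the gripper's body (75 mm by 187 mm) begins 45 mm behind the grasp point.
Start: joints at [-1.377, 0.264, 1.604, -0, 1.274, -0.037], TCP at [0.154, -0.657, 0.239] pointing down, gripper open.
Joint ranges: [-2.63, 2.63], [-0.94, 2.18], [0.31, 2.57], [-1.31, 4.45], [0, 2.66], [-2.55, 2.55]. Speed limits (rad/s): [2.57, 2.57, 3.14, 3.14, 3.14, 3.14].

### API

Orientations are given as [roll, pitch, yaw] about the fixed x, y, z axes, in that order (R = Rz(yaw) Ry(pitch) Rx(roll)).
In Python, from station import * gives the robot as it stands. The module is installed in compiled form; this text tells all that it offers.
- The arm moves only by the shell command python3 -m creep 'ROWS'. ROWS is text: rows parted by semicolons, each of 7 numbers parted by spaces: the opening, from -1 (shut) to 1 (fully open), then the shift along the world's x, y, z in m, then the turn, a rotation vector about the world's x, y, z in degrees. In form: fingers x y z ax ay az; .... A call has 1 to 12 rows; each row shifts and turns the commanded pose from where the row before left it; what a row does not reach is not made up. A row lasts 1/12 s, in which the tool goes at most 41.7 mm and 7.16 degrees, less where a joint would pass 70% of its speed; a pose out of reach is approached as far as the arm can. A call is refused whole if a number of a shift passes 0.0417 or a number of a turn 7.16, either way. A call with a gripper value outside its range is refused whole. The fingers move at their own pace and stop on an object; the grip force is fixed at half the most. Time passes only in rows, so rows that do not move let the fingers close. It gives the time, the measured TCP pose, the force, the opening and the grip force at its end, in the units of the state.
- get_state(): the state, without advancing time (a new reading comes with each control period).
- get_image(name): name is "side" or "top" or "wrist"; returns a dict with "pixels" (420x560x3 uint8, blue, green, red), "camera_matrix" (3x3 intrinsics, pixels), "rvec" (rotation vector, rad) and "tvec" (3), from world to camera coordinates, as OpenCV has them; the wrist camera has in their place "tool_from_camera" (4x4, takes a point from camera to tool coordinates, whose origin is the TCP and whose axes are the flange's). Camera axes: x right, y down, z forward; pixel columns grow to the right and rows downward; lengths in m; the calibration is good to about 2 mm. A picture is of the moment at which its call begins: read the wrist's pose just before it. There is no depth.
- finish_job(): hands the job in; it is judged then, once.
Trained networks look in a picture, given as the dict that the camera call returned (one of the last four; its "shot" number tells which), for a name from the list of things; names that differ only in an ending like _2 or _b are one class to them, and where a whole thing is asked for, a point or a joint stands for the part that bears it (a point fixed in the world has none). Each returns a list of dicts, best first, with "conf" (0 to 1); they miss things now and then, are a little off and sometimes report something else, mostly with a low value. They report only what shows in the picture. A call takes as long as a camera call. They do not tell look-alikes from the thing itself.
- find_in(query, picture): "extent" ([left, top, width, height] in pixels, round what is visible of it).
- tip_of(query, picture): "location" ([column, row] in pixels: a listed point, or the origin of a listed thing).
The state is a dict: "t": time; "q": joint angles; "joint_velocities": joint speeds; "joint_torque": joint torques, N m; "tcp_pos": TCP position; "ee_rot": TCP orientation; "contact_force": force on the tool from outside, world axes, zero at the start; "ft_torque": the same for the moment, N m; "grip_width": finger opening in m; "finger_force": force on a finger pad.
Only numpy, scipy, OpenCV 4.12 (cv2) and the standard library are available. Lean on these libraries where they do the work, as an engineer would, in place of code of your own. Each camera call takes 0.05 s, during which the arm holds its last target. There are 200 camera calls.

### The job

Put every slim aluminium sunglasses case lying on the slab end-down into a pocket of its own in the slanted care rack, right down to the pocket's floor. Then wind the rack's timer with at least three full strokes of the spring treadle, each time pressing it right down to the stop, holding it there for a good second and letting it come all the way up again, and after that press the start button on the grey console fully down and let it go. Leave the garage remote (do not press its key), the cat and everything else on the slab where they are.

Things in the scene. Friction and masses are not known exactly. Their poses are not given: they have to be found in the camera images.
- case0: one of three or four alike slim aluminium sunglasses cases (an absent one reads None): a rigid closed bar 160 long x 40 wide x 32 thick, 0.08 to 0.15 kg, the two ends alike, lying flat on the slab at the start. Origin: centre of its volume; x along its length, y across its width, z through its thickness (up as it lies at the start)
- case1: one of three or four alike slim aluminium sunglasses cases (an absent one reads None): a rigid closed bar 160 long x 40 wide x 32 thick, 0.08 to 0.15 kg, the two ends alike, lying flat on the slab at the start. Origin: centre of its volume; x along its length, y across its width, z through its thickness (up as it lies at the start)
- case2: one of three or four alike slim aluminium sunglasses cases (an absent one reads None): a rigid closed bar 160 long x 40 wide x 32 thick, 0.08 to 0.15 kg, the two ends alike, lying flat on the slab at the start. Origin: centre of its volume; x along its length, y across its width, z through its thickness (up as it lies at the start)
- case3: one of three or four alike slim aluminium sunglasses cases (an absent one reads None): a rigid closed bar 160 long x 40 wide x 32 thick, 0.08 to 0.15 kg, the two ends alike, lying flat on the slab at the start. Origin: centre of its volume; x along its length, y across its width, z through its thickness (up as it lies at the start)
- chute: fixed block with a row of four alike pockets in the slanted rack, 290 wide. Origin: centre of the pockets' floor plane, 45 mm above the slab, between the middle pockets. z runs up the pockets and out of the mouths, 45 degrees above level, towards the robot's left; y runs level along the row; x is square to the pockets' lower wall, pointing 45 degrees down and towards the robot's left
- rack: the rack's fixed wooden base, 150 x 290 x 12 mm; with the block the rack is 125 mm high, the mouths face up and to the robot's left, the row runs away from the robot. Origin: centre of its underside. A case goes into a pocket lengthwise, either end first and either way up; home, its centre is 80 mm up the pocket from the floor and 75 mm of it stays out
- pocket0 (a point): centre of the floor of pocket 0 (0 is at the -y end of the row, far from the robot; 72 mm apart), axes as chute. The pocket is a straight shaft, inside 50 wide (along y) x 44 high (along x: 22 mm either side of this point) x 85 deep (along z); walls 6 mm above and below, 22 mm between pockets
- pocket1 (a point): centre of the floor of pocket 1 (0 is at the -y end of the row, far from the robot; 72 mm apart), axes as chute. The pocket is a straight shaft, inside 50 wide (along y) x 44 high (along x: 22 mm either side of this point) x 85 deep (along z); walls 6 mm above and below, 22 mm between pockets
- pocket2 (a point): centre of the floor of pocket 2 (0 is at the -y end of the row, far from the robot; 72 mm apart), axes as chute. The pocket is a straight shaft, inside 50 wide (along y) x 44 high (along x: 22 mm either side of this point) x 85 deep (along z); walls 6 mm above and below, 22 mm between pockets
- pocket3 (a point): centre of the floor of pocket 3 (0 is at the -y end of the row, far from the robot; 72 mm apart), axes as chute. The pocket is a straight shaft, inside 50 wide (along y) x 44 high (along x: 22 mm either side of this point) x 85 deep (along z); walls 6 mm above and below, 22 mm between pockets
- treadle (a joint): spring treadle angle: 0 up at rest, grows as it is pressed, 0.26 rad at its stop; springs back when let go. Takes about 3 N at the pad to start and 8 N to hold at the stop
- treadle_pad (a point): middle of the black rubber pad on the aluminium treadle plate (130 x 74 x 8 mm), near its free end, which is raised at rest and faces the robot. The hinge is at the far end, 108 mm from here, 26 mm above the slab; the pad is about 64 mm above the slab at rest and sinks 27 mm to the stop. Fixed steel base 170 x 100 x 10. Axes turn with the plate: x from free end to hinge, y across
- start (a joint): start button travel: 0 out, grows as pressed, 0.007 m fully down; a spring of 5 N at full travel
- start_top (a point): centre of the top of the start button: a round white button of 36 mm diameter in a dark ring on the grey square console, 100 x 100 x 35 mm, fixed; its top is 58 mm above the slab; it moves straight down
- remote_key (a joint): the garage remote's own key: 0 out, 0.004 m pressed; must not be pressed
- remote: white plastic garage remote, 95 x 50 x 18 mm with a round grey key on top, loose; a bystander. Origin: centre of its underside
- key_bowl: round teak key bowl, 150 mm across and 55 high, loose; a bystander. Origin: centre of its underside
- carabiner: steel carabiner lying flat, 95 x 56 x 12 mm, loose; a bystander. Origin: its middle, on the slab
- cat: white ceramic cat figurine, 140 mm tall, loose; a bystander. Origin: centre of its underside, z up through it
- diffuser: amber glass jar with a wooden cap, 68 mm across and 100 tall, loose; a bystander. Origin: centre of its underside
Not all that is in view belongs to the job. Of the things shaped like the part that bears start, the grey one is meant. What is shaped like the case1 but orange is not meant.

How it is judged:
By the outcome, as a careful person would: the job done as asked, in the order asked, and still so for the second after the job is handed in, with the robot touching nothing.
Of case0, case1, case2, case3 only 3 to 4 are there at a start; the rules pass over those that are not, and their reading is None.
At some moment in a run one of case0, case1, case2, case3 may be knocked a few centimetres aside while the robot is not near it.
Once in a run the grip may slacken for a moment while it holds something.
It also fails if it takes over 210 s, if anything falls off the work surface, if the arm or the gripper's body presses on something with over 40 N, if the wrist force passes 120 N, or if a joint passes its speed limit or range.

## Working session

There is one attempt and no reset: what is moved stays moved. The work goes in short steps, Python scripts to look and compute and a shell command to move; the robot and the scene stay as the last step left them, time stands still between calls to the robot, and variables do not carry over. Pictures are saved under pics/ and viewed, at most 16 in all, crops included, and the job is handed in when it is done.

```bash
mkdir -p pics
cat > h.py <<'E'
from station import *
import numpy as np, cv2
from scipy.spatial.transform import Rotation as Ro
def cam(im):
    return im["camera_matrix"], cv2.Rodrigues(np.array(im["rvec"],float))[0], np.array(im["tvec"],float).ravel()
def ray(im,px):
    K,R,t=cam(im); d=R.T@np.linalg.inv(K)@np.array([px[0],px[1],1.]); return -R.T@t,d
def at(im,px,z):
    o,d=ray(im,px); return o+d*(z-o[2])/d[2]
def proj(im,P):
    K,R,t=cam(im); return cv2.projectPoints(np.array(P,float).reshape(-1,3),np.array(im["rvec"],float),np.array(im["tvec"],float),K,None)[0].reshape(-1,2)
E
python3 - <<'E'
from h import *
s=get_state(); print(s)
for n in("top","side"):
    im=get_image(n); cv2.imwrite(f"pics/{n}0.png",im["pixels"]); print(n,-cam(im)[1].T@cam(im)[2])
    for q in("case0","chute","rack","treadle_pad","start_top","remote","key_bowl","carabiner","cat","diffuser","pocket0","pocket3"):
        for r in tip_of(q,im):
            if r["conf"]>.2: print(n,q,np.round(r["location"]),round(r["conf"],2), np.round(at(im,r["location"],{"case0":.016,"treadle_pad":.064,"start_top":.058,"chute":.045,"pocket0":.045,"pocket3":.045}.get(q,0)),3)[:2])
E
```

```text
{'t': 0.0, 'q': array([-1.37689213e+00,  2.64719306e-01,  1.60534624e+00, -1.64193149e-06,
        1.27367043e+00, -3.69214420e-02]), 'joint_velocities': array([ 9.50900203e-05, -3.52837668e-04, -8.10862767e-04,  1.54694634e-03,
       -5.01369533e-04, -2.29601059e-04]), 'joint_torque': array([-3.73745570e-03, -5.02107954e+01, -3.56872630e+01,  7.27978139e-02,
        2.94618728e-02, -1.66570517e-04]), 'tcp_pos': array([ 0.15427801, -0.65642416,  0.23742578]), 'ee_rot': array([-3.13945073e+00, -7.75486949e-05,  2.30826042e-01]), 'contact_force': array([-0.47497475,  0.27666075, -0.81040321]), 'ft_torque': array([-0.0029911 ,  0.05702278,  0.03720763]), 'finger_force': 0.0, 'grip_width': 0.08805271148197401}
top [ 0.40936114 -0.05788758  1.33000255]
top case0 [177. 298.] 0.91 [0.289 0.259]
top case0 [124. 242.] 0.86 [0.462 0.428]
top case0 [322. 246.] 0.75 [ 0.448 -0.185]
top case0 [267. 252.] 0.71 [ 0.429 -0.016]
top chute [210. 211.] 0.62 [0.553 0.156]
top rack [206. 213.] 0.63 [0.554 0.179]
top treadle_pad [358. 193.] 0.57 [ 0.605 -0.292]
top start_top [460. 251.] 0.59 [ 0.429 -0.5
[... 1460 characters left out ...]
de key_bowl [191. 246.] 0.74 [0.806 0.148]
side carabiner [183. 333.] 0.74 [0.622 0.473]
side cat [242. 200.] 0.91 [ 0.767 -0.165]
side cat [236. 337.] 0.66 [0.47 0.42]
side diffuser [233. 334.] 0.73 [0.484 0.417]
side diffuser [253. 260.] 0.72 [0.57  0.122]
side diffuser [258. 260.] 0.64 [0.553 0.111]
side diffuser [221. 219.] 0.57 [ 0.781 -0.025]
side pocket0 [224. 250.] 0.9 [0.659 0.16 ]
side pocket0 [280. 269.] 0.76 [0.449 0.16 ]
side pocket0 [259. 261.] 0.68 [0.528 0.154]
side pocket0 [244. 255.] 0.64 [0.586 0.149]
side pocket3 [224. 250.] 0.9 [0.659 0.16 ]
side pocket3 [280. 269.] 0.76 [0.449 0.16 ]
side pocket3 [259. 261.] 0.68 [0.528 0.154]
side pocket3 [244. 255.] 0.64 [0.586 0.149]
```

Run:
```python
import cv2
a=cv2.imread("pics/top0.png")[100:330,80:500]; cv2.imwrite("pics/topc.png",cv2.resize(a,(798,437),interpolation=cv2.INTER_CUBIC))
b=cv2.imread("pics/side0.png")[120:400,140:420]; cv2.imwrite("pics/sidec.png",cv2.resize(b,(600,600),interpolation=cv2.INTER_CUBIC))
```

```text
(no output)
```

View pics/topc.png

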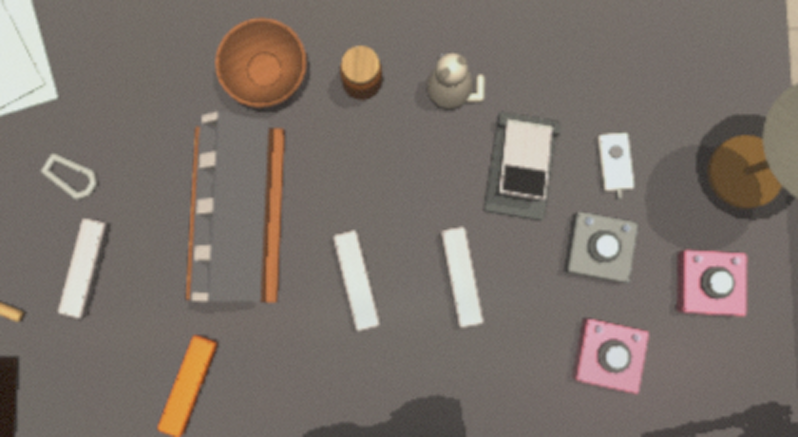

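View pics/sidec.png

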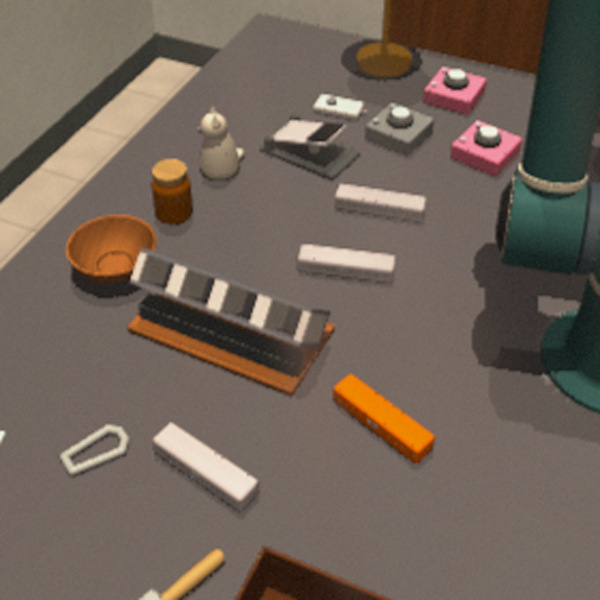

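Top view, full-frame pixels:
- **Cases:** the silver bars at (124,242), (267,248) and (322,246) are the cases, so three are present. The orange bar at (177,298) is the look-alike.
- **Consoles:** the grey one at (399,231) is the one meant. The pink ones at (460,251) and (403,288) are not.
- **Others:** the treadle is at (358,193). The rack is at about (210,211), with its mouths facing left.

Next I'll get the yaws.

```bash
cat >> h.py <<'E'
def bars(im,z=.032,lo=165):
    g=im["pixels"].astype(int); m=((g.min(2)>lo)&(g.max(2)-g.min(2)<40)).astype(np.uint8)
    out=[]
    for c in cv2.findContours(m,cv2.RETR_EXTERNAL,cv2.CHAIN_APPROX_NONE)[0]:
        if cv2.contourArea(c)<100: continue
        P=np.array([at(im,p,z)[:2] for p in c[:,0,:].astype(float)])
        (x,y),(w,h),a=cv2.minAreaRect((P*1000).astype(np.float32))
        if w<h: w,h,a=h,w,a+90
        out.append((round(x),round(y),round(w),round(h),round((a+90)%180-90,1)))
    return out
E
python3 - <<'E'
from h import *
im=get_image("top"); 
for lo in(120,140,160): print(lo,[b for b in bars(im,lo=lo) if 120<b[2]<190 and b[3]<60])
g=im["pixels"]; hsv=cv2.cvtColor(g,cv2.COLOR_BGR2HSV)
m=((hsv[...,0]<14)&(hsv[...,1]>130)&(hsv[...,2]>60)).astype(np.uint8); m[:, :175]=0; m[:,235:]=0; m[:165]=0; m[265:]=0
pts=np.argwhere(m)[:,::-1].astype(float); P=np.array([at(im,p,.012)[:2] for p in pts])*1000
print(cv2.minAreaRect(P.astype(np.float32)))
L=P[P[:,1]>170]; Rr=P[P[:,1]<130]
for q in(L,Rr): 
    print(len(q), cv2.fitLine(q.astype(np.float32),cv2.DIST_HUBER,0,.01,.01).ravel(), q.min(0),q.max(0))
# pocket points from both views
T=get_image("side")
for n,i in(("top",im),("side",T)): print(n,[(np.round(r["location"],1).tolist(),round(r["conf"],2)) for r in tip_of("pocket1",i)[:5]], [np.round(at(i,r["location"],.045)[:2],3) for r in tip_of("chute",i)[:1]])
E
```

```text
120 [(443, -18, 160, 41, 14.1), (448, -188, 161, 41, 10.0), (465, 428, 160, 41, -12.7)]
140 [(444, -17, 157, 39, 14.1), (449, -188, 158, 40, 10.0), (466, 428, 158, 39, -12.6)]
160 [(444, -17, 157, 37, 14.2), (449, -187, 156, 36, 10.0), (466, 428, 156, 37, -12.8), (985, -584, 151, 43, 89.5)]
((554.6353759765625, 182.36279296875), (147.69467163085938, 284.03839111328125), 88.19771575927734)
98 [ 9.9946779e-01 -3.2620743e-02  5.4925879e+02  2.5422960e+02] [417.51803536 249.43424481] [695.28817995 260.082828  ]
585 [ 9.9975282e-01 -2.2232674e-02  5.5231152e+02  1.1882674e+02] [410.83598964 106.50438885] [694.44191674 129.97115043]
top [([210.2, 224.9], 0.89), ([211.4, 172.0], 0.78), ([213.3, 198.4], 0.57)] [array([0.557, 0.15 ])]
side [([223.6, 248.7], 0.88), ([278.7, 269.7], 0.79), ([243.8, 253.1], 0.78), ([258.5, 262.7], 0.67)] [array([0.545, 0.156])]
```

```bash
python3 -m creep '1 .0226 .033 0 0 0 0;1 .0226 .033 0 0 0 0;1 .0226 .033 0 0 0 0;1 .0226 .033 0 0 0 0;1 .0226 .033 0 0 0 0;1 .0226 .033 0 0 0 0;1 .0226 .033 0 0 0 0;1 .0226 .033 0 0 0 0;1 .0226 .033 0 0 0 0;1 .0226 .033 0 0 0 0;1 .0226 .033 0 0 0 -1.6;1 .0226 .033 0 0 0 -1.6'
python3 -m creep '1 .0226 .033 0 0 0 0;1 .0226 .033 0 0 0 0;1 .007 .011 0 0 0 0;1 0 0 -.04 0 0 0;1 0 0 -.03 0 0 0;1 0 0 0 0 0 0;1 0 0 0 0 0 0;1 0 0 0 0 0 0'
```

```text
t: 2.6
tcp_pos: [0.4264, -0.2594, 0.2391]
ee_rot: [3.141, -0.001, 0.173]
contact_force: [1.0, -1.0, 0.2]
grip_width: 0.0886
finger_force: 0.0
t: 3.27
tcp_pos: [0.4785, -0.1846, 0.1701]
ee_rot: [3.141, -0.001, 0.175]
contact_force: [0.4, -0.8, 0.7]
grip_width: 0.0884
finger_force: 0.0
```

```bash
cat >> h.py <<'E'
def wrist():
    s=get_state(); im=get_image("wrist"); T=np.eye(4); T[:3,:3]=Ro.from_euler("xyz",s["ee_rot"]).as_matrix(); T[:3,3]=s["tcp_pos"]
    W=np.linalg.inv(T@im["tool_from_camera"]); im["rvec"]=cv2.Rodrigues(W[:3,:3])[0].ravel(); im["tvec"]=W[:3,3]
    return s,im
E
python3 - <<'E'
from h import *
s,im=wrist(); cv2.imwrite("pics/w1.png",im["pixels"])
for lo in(120,150,180): print([b for b in bars(im,lo=lo) if b[2]>60])
print([b for b in bars(get_image("top"),lo=140) if 100<b[2]<190 and b[3]<60])
E
```

```text
[(315, -246, 206, 52, -77.7), (429, -3, 180, 77, 13.8), (499, -234, 407, 266, -73.5)]
[(416, -192, 85, 38, 9.2), (496, -412, 97, 97, -10.8), (445, -19, 156, 39, 14.1), (615, -294, 87, 82, 0.8)]
[(415, -192, 84, 37, 10.1), (496, -413, 93, 93, -10.8), (445, -18, 155, 37, 14.1), (615, -294, 87, 81, 0.8)]
[(444, -16, 157, 38, 13.9), (466, 428, 158, 38, -12.8), (629, -441, 105, 50, 4.7)]
```

View pics/w1.png

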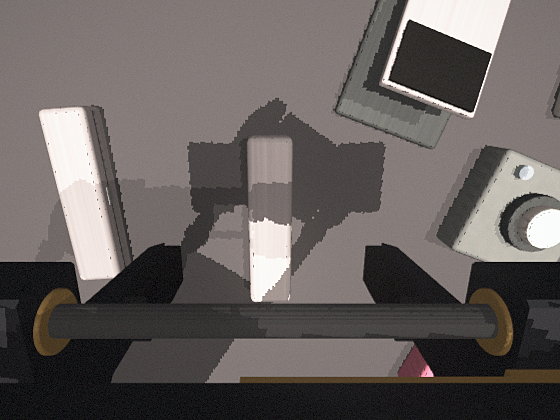

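The wrist view shows the case centred between the fingers, at (270,220). I'll descend and grip.

```bash
python3 -m creep '1 0 .0015 -.04 0 0 0;1 0 0 -.04 0 0 0;1 0 0 -.04 0 0 0;1 0 0 -.03 0 0 0;1 0 0 -.014 0 0 0;1 0 0 0 0 0 0;1 0 0 0 0 0 0;-1 0 0 0 0 0 0;-1 0 0 0 0 0 0;-1 0 0 0 0 0 0;-1 0 0 0 0 0 0;-1 0 0 0 0 0 0'
python3 -m creep '-1 0 0 0 0 0 0;-1 0 0 0 0 0 0;-1 0 0 0 0 0 0;-1 0 0 .02 0 0 0;-1 0 0 .04 0 0 0;-1 0 0 .04 0 0 0;-1 0 0 .04 0 0 0;-1 0 0 .04 0 0 0;-1 0 0 .04 0 0 0;-1 0 0 0 0 0 0;-1 0 0 0 0 0 0'
```

```text
t: 4.37
tcp_pos: [0.4785, -0.1829, 0.0057]
ee_rot: [3.141, -0.002, 0.175]
contact_force: [0.7, -0.7, 0.7]
grip_width: 0.0571
finger_force: 0.0
t: 5.28
tcp_pos: [0.4796, -0.1834, 0.2279]
ee_rot: [3.138, -0.006, 0.175]
contact_force: [-0.2, 0.0, -2.4]
grip_width: 0.0395
finger_force: 30.0
```

```bash
cat >> h.py <<'E'
def rackR(yaw=-1.8):
    c=np.sqrt(.5); R0=np.array([[0,-1,0],[c,0,c],[-c,0,c]]).astype(float)
    return Ro.from_euler("z",yaw,degrees=True).as_matrix()@R0
def rk(p,O,yaw=-1.8): return np.array(O)+np.atleast_2d(p)/1000@rackR(yaw).T
E
python3 - <<'E'
from h import *
O=[.554,.155,.045]; outs=[]
for n,(r0,r1,c0,c1) in(("top",(160,265,160,260)),("side",(220,315,190,305))):
    im=get_image(n); k=5; g=cv2.resize(im["pixels"][r0:r1,c0:c1],None,fx=k,fy=k,interpolation=cv2.INTER_CUBIC)
    def dr(P,col):
        q=(proj(im,P)-[c0,r0]+.5)*k; cv2.polylines(g,[q.astype(np.int32)],True,col,1)
    for i in range(4):
        y=-108+72*i; dr(rk([[-22,y-25,85],[22,y-25,85],[22,y+25,85],[-22,y+25,85]],O),(0,255,0))
    dr(rk([[-28,-145,85],[28,-145,85],[28,145,85],[-28,145,85]],O),(0,0,255))
    outs.append(g)
w=np.zeros((525,1080,3),np.uint8); 
cv2.imwrite("pics/rt.png",outs[0]); cv2.imwrite("pics/rs.png",outs[1]); print(outs[0].shape,outs[1].shape)
E
```

```text
(525, 500, 3) (475, 575, 3)
```

View pics/rt.png

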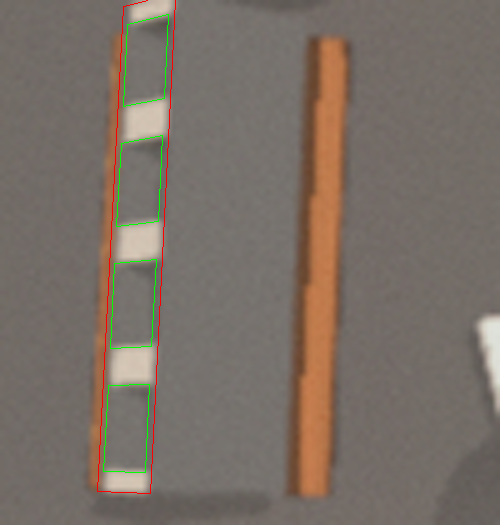

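View pics/rs.png

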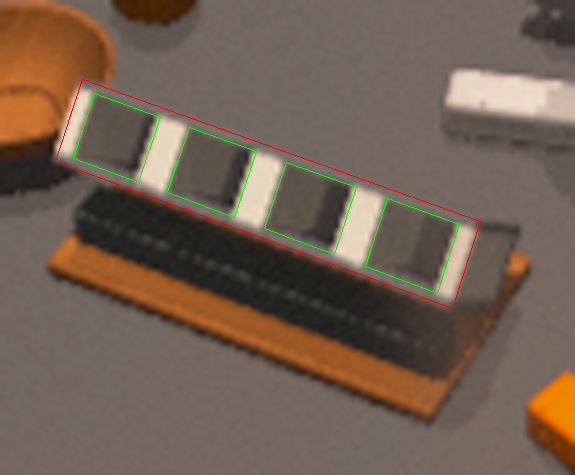

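The overlay fits both views to within about 1 mm. Yaw and lift come first, then the tilt.

```bash
cat >> h.py <<'E'
def goal(k,d,off=30,depth=10,O=(.554,.1545,.045),yaw=-1.8,st=None):
    s=st or get_state(); R=rackR(yaw); 
    p=rk([depth,-108+72*k,80+off+d],O,yaw)[0]
    Rt=np.column_stack([np.cross(-R[:,1],R[:,0]),-R[:,1],R[:,0]])
    Rc=Ro.from_euler("xyz",s["ee_rot"])
    print("d",np.round(p-s["tcp_pos"],4),"rot",np.round((Ro.from_matrix(Rt)*Rc.inv()).as_rotvec(degrees=True),2),"F",np.round(s["contact_force"],1),"w",round(s["grip_width"],4))
E
python3 -m creep '-1 .01 .035 .007 0 0 7.1;-1 .01 .035 .007 0 0 7.1;-1 .01 .035 .007 0 0 7.1;-1 .01 .035 .007 0 0 7.1;-1 .01 .035 .007 0 0 7.1;-1 .01 .035 .007 0 0 7.1;-1 .01 .035 .007 0 0 7.1;-1 .01 .035 .007 0 0 7.1;-1 .01 .035 .007 0 0 7.1;-1 .01 .035 .007 0 0 7.1;-1 .01 .035 .007 0 0 7.1;-1 0 .03 0 0 0 0'
python3 -m creep '-1 0 .02 0 7.1 -.2 0;-1 0 .02 0 7.1 -.2 0;-1 0 .02 0 7.1 -.2 0;-1 0 .02 0 7.1 -.2 0;-1 0 .02 0 7.1 -.2 0;-1 0 0 0 7.1 -.2 0;-1 0 0 0 2.4 -.1 0;-1 0 0 0 0 0 0;-1 0 0 0 0 0 0'
python3 - <<'E'
from h import *
goal(1,110)
E
```

```text
t: 6.38
tcp_pos: [0.5882, 0.2346, 0.2991]
ee_rot: [-3.139, 0.001, 1.544]
contact_force: [1.2, -0.0, -0.3]
grip_width: 0.0399
finger_force: 30.0
t: 7.13
tcp_pos: [0.5866, 0.3314, 0.2976]
ee_rot: [-3.128, -0.783, 1.529]
contact_force: [-0.1, -0.8, -0.1]
grip_width: 0.0398
finger_force: 30.0
d [ 0.0085 -0.0155 -0.1041] rot [ 0.12 -0.54  0.08] F [-0.1 -0.8 -0.1] w 0.0398
```

```bash
python3 -m creep '-1 .0085 -.0155 -.03 .1 -.5 .1;-1 0 0 -.03 0 0 0;-1 0 0 -.03 0 0 0;-1 0 0 -.014 0 0 0;-1 0 0 0 0 0 0;-1 0 0 0 0 0 0'
cat >> h.py <<'E'
def boxview(k,d,fn,O=(.554,.1545,.045)):
    g2=[]
    for n in("top","side"):
        im=get_image(n); y=-108+72*k
        P=rk([[a,y+b,c+d] for c in(0,160) for a,b in((-16,-20),(16,-20),(16,20),(-16,20))],O); q=proj(im,P)
        c=q.mean(0).astype(int); kx=5; x0,y0=c[0]-40,c[1]-55; g=cv2.resize(im["pixels"][y0:y0+110,x0:x0+80],None,fx=kx,fy=kx,interpolation=cv2.INTER_CUBIC)
        q=((q-[x0,y0]+.5)*kx).astype(np.int32)
        for s in(q[:4],q[4:]): cv2.polylines(g,[s],True,(0,0,255),1)
        for i in range(4): cv2.line(g,q[i].tolist(),q[i+4].tolist(),(0,255,0),1)
        g2.append(g)
    cv2.imwrite(fn,np.hstack(g2))
E
python3 - <<'E'
from h import *
goal(1,110); boxview(1,110,"pics/b1.png")
E
```

```text
t: 7.63
tcp_pos: [0.596, 0.3177, 0.1975]
ee_rot: [3.136, -0.788, 1.546]
contact_force: [1.3, -0.2, -1.0]
grip_width: 0.0397
finger_force: 30.0
d [-0.0009 -0.0017 -0.004 ] rot [-0.12  0.25 -0.14] F [ 1.3 -0.2 -1. ] w 0.0397
```

View pics/b1.png

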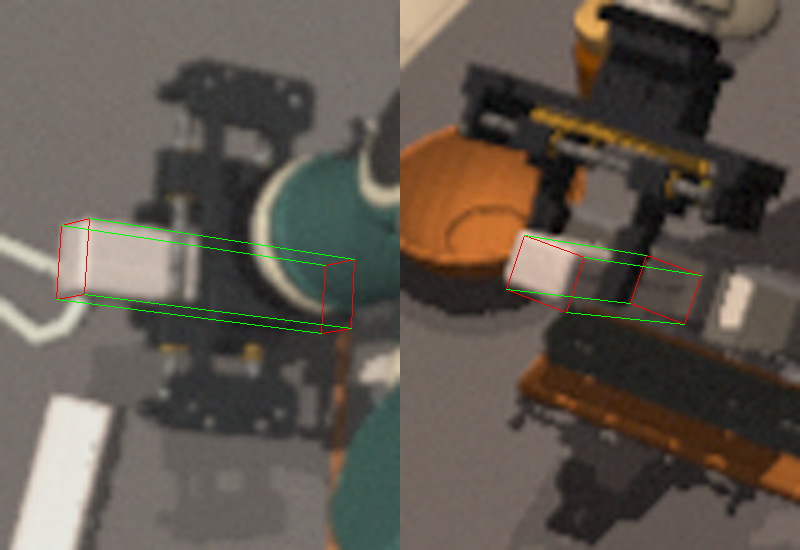

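The held case matches the predicted box in both views. I'll insert along the pocket axis.

```bash
python3 -m creep '-1 -.001 -.0017 -.004 0 0 0;-1 -.0004 -.0141 -.0141 0 0 0;-1 -.0004 -.0141 -.0141 0 0 0;-1 0 0 0 0 0 0;-1 0 0 0 0 0 0'
python3 -m creep '-1 -.0004 -.0141 -.0141 0 0 0;-1 -.0004 -.0141 -.0141 0 0 0;-1 0 0 0 0 0 0;-1 0 0 0 0 0 0'
python3 - <<'E'
from h import *
goal(1,30)
E
```

```text
t: 8.15
tcp_pos: [0.5948, 0.2867, 0.1662]
ee_rot: [3.133, -0.788, 1.546]
contact_force: [1.1, 0.1, -0.5]
grip_width: 0.0396
finger_force: 30.0
t: 8.48
tcp_pos: [0.5941, 0.2592, 0.1382]
ee_rot: [3.133, -0.789, 1.546]
contact_force: [0.5, 0.1, -0.6]
grip_width: 0.0398
finger_force: 30.0
d [-0.0008  0.0002 -0.0013] rot [-0.17  0.34 -0.04] F [ 0.5  0.1 -0.6] w 0.0398
```

No contact forces so far. I'll continue down to the floor.

```bash
python3 -m creep '-1 -.001 -.0141 -.015 0 0 0;-1 -.0002 -.0057 -.0057 0 0 0;-1 0 0 0 0 0 0'
python3 -m creep '-1 0 -.0014 -.0014 0 0 0;-1 0 0 0 0 0 0;-1 0 0 0 0 0 0'
python3 - <<'E'
from h import *
goal(1,0)
E
```

```text
t: 8.73
tcp_pos: [0.5923, 0.2389, 0.1164]
ee_rot: [3.135, -0.788, 1.546]
contact_force: [0.3, 0.5, -1.8]
grip_width: 0.0399
finger_force: 30.0
t: 8.98
tcp_pos: [0.5929, 0.2381, 0.1161]
ee_rot: [3.132, -0.788, 1.548]
contact_force: [-0.2, 0.9, -0.5]
grip_width: 0.0398
finger_force: 30.0
d [-0.0002  0.     -0.0003] rot [-0.15  0.4  -0.11] F [-0.2  0.9 -0.5] w 0.0398
```

```bash
python3 -m creep '-1 0 -.0014 -.0014 0 0 0;-1 0 0 0 0 0 0'
python3 -m creep '-1 0 -.0014 -.0014 0 0 0;-1 0 0 0 0 0 0;-1 0 0 0 0 0 0'
python3 -m creep '-1 0 -.0014 -.0014 0 0 0;-1 0 0 0 0 0 0;-1 0 0 0 0 0 0'
python3 - <<'E'
from h import *
goal(1,0)
E
```

```text
t: 9.15
tcp_pos: [0.5931, 0.2375, 0.1156]
ee_rot: [3.132, -0.791, 1.548]
contact_force: [0.1, 4.7, 3.6]
grip_width: 0.0396
finger_force: 30.0
t: 9.4
tcp_pos: [0.5932, 0.2374, 0.1157]
ee_rot: [3.132, -0.794, 1.549]
contact_force: [-0.6, 9.7, 7.6]
grip_width: 0.0399
finger_force: 30.0
t: 9.65
tcp_pos: [0.5933, 0.2372, 0.1158]
ee_rot: [3.132, -0.797, 1.549]
contact_force: [-0.7, 13.5, 11.4]
grip_width: 0.0395
finger_force: 30.0
d [-0.0007  0.0009 -0.0001] rot [-0.65  0.41 -0.16] F [-0.7 13.5 11.4] w 0.0395
```

The floor contact is where the model predicted. I'll release, then retract along the tool axis.

```bash
python3 -m creep '-1 0 .0028 .0028 0 0 0;.25 0 0 0 0 0 0;.25 0 0 0 0 0 0;.25 0 0 0 0 0 0;.25 0 0 0 0 0 0;.25 0 -.01 .01 0 0 0;.25 0 -.02 .02 0 0 0;.25 0 -.025 .025 0 0 0;.25 0 -.015 .035 0 0 0;.25 0 0 .04 0 0 0;.25 0 0 .04 0 0 0;.25 0 0 0 0 0 0'
python3 - <<'E'
from h import *
goal(1,0); boxview(1,0,"pics/b1b.png"); print(bars(get_image("top"),lo=140))
E
```

```text
t: 10.65
tcp_pos: [0.5968, 0.1648, 0.2945]
ee_rot: [3.112, -0.788, 1.56]
contact_force: [1.8, -0.6, 0.8]
grip_width: 0.0553
finger_force: 0.0
d [-0.0041  0.0734 -0.1788] rot [-0.13  1.21  0.03] F [ 1.8 -0.6  0.8] w 0.0553
[(-14, 751, 88, 48, 0.1), (209, 767, 43, 42, 4.0), (320, -430, 35, 33, -2.3), (308, 761, 158, 71, 3.7), (437, -602, 37, 33, 89.8), (437, 653, 95, 39, 67.4), (457, 767, 138, 80, 1.3), (465, 428, 159, 39, -12.5), (496, -415, 95, 94, -11.2), (618, 452, 91, 52, 53.6), (624, 263, 94, 68, 83.0), (629, -441, 105, 50, 4.3), (652, -297, 97, 76, -7.5), (973, -39, 1812, 623, 86.6)]
```

View pics/b1b.png

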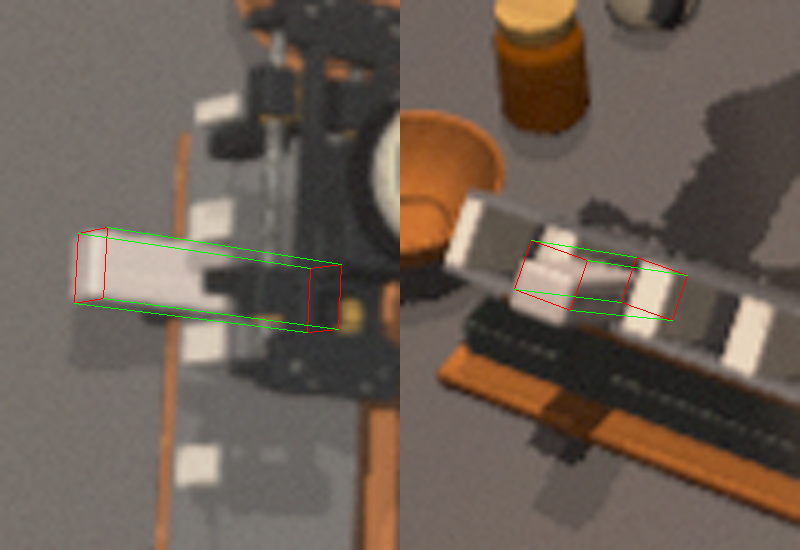

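The case is home: it lies on the lower wall at full depth. Next is the left-hand case. I untilt, turn +79.5° and go to (.436,.4345).

```bash
python3 -m creep '1 -.01 .01 0 -7.1 .2 0;1 -.01 .01 0 -7.1 .2 0;1 -.01 .01 0 -7.1 .2 0;1 -.01 .01 0 -7.1 .2 0;1 -.01 .01 0 -7.1 .2 0;1 -.01 .01 0 -7.1 .2 0;1 -.01 .01 0 -2.5 0 0;1 -.01 .025 0 0 0 7.1;1 -.01 .025 0 0 0 7.1;1 -.01 .025 0 0 0 7.1;1 -.01 .025 0 0 0 7.1'
python3 -m creep '1 -.01 .02 0 0 0 7.1;1 -.01 .02 0 0 0 7.1;1 -.01 .02 0 0 0 7.1;1 -.01 .02 -.02 0 0 7.1;1 -.01 .02 -.02 0 0 7.1;1 0 0 -.02 0 0 7.1;1 0 0 -.02 0 0 7.1;1 0 0 -.02 0 0 0;1 0 0 0 0 0 0;1 0 0 0 0 0 0'
cat >> h.py <<'E'
def pick(x,y,a,off):
    s=get_state(); c=np.cos(np.radians(a)); n=np.sin(np.radians(a))
    Rt=Ro.from_euler("xyz",[180,0,a],degrees=True); Rc=Ro.from_euler("xyz",s["ee_rot"])
    if abs((Rt*Rc.inv()).magnitude())>np.pi/2: Rt=Ro.from_euler("xyz",[180,0,a+180],degrees=True)
    print("d",np.round(np.array([x/1000+off/1000*c,y/1000+off/1000*n,.006])-s["tcp_pos"],4),"rot",np.round((Rt*Rc.inv()).as_rotvec(degrees=True),2))
E
python3 - <<'E'
from h import *
pick(465,428,-12.5,-30); s,im=wrist(); print([b for lo in (120,150,180) for b in bars(im,lo=lo) if b[2]>60]); print([b for b in bars(get_image("top"),lo=140) if b[2]>60 and b[3]<60])
E
```

```text
t: 11.72
tcp_pos: [0.4807, 0.3365, 0.2807]
ee_rot: [3.14, 0.001, 2.048]
contact_force: [0.0, -0.1, -0.1]
grip_width: 0.0882
finger_force: 0.0
t: 12.55
tcp_pos: [0.4307, 0.4344, 0.1802]
ee_rot: [3.141, -0.004, 2.909]
contact_force: [-0.2, 1.0, 0.3]
grip_width: 0.0884
finger_force: 0.0
d [ 5.000e-03  1.000e-04 -1.742e-01] rot [-0.07 -0.24  0.85]
[(614, 420, 287, 55, 77.4), (386, 361, 89, 72, 44.9), (413, 451, 531, 268, 76.7), (615, 421, 286, 55, 77.2), (387, 361, 89, 71, 44.9), (413, 451, 531, 267, 76.7), (603, 428, 200, 30, 76.7), (384, 345, 61, 50, 44.9), (469, 460, 453, 177, 83.5), (369, 379, 87, 23, 42.6)]
[(-14, 751, 88, 48, 0.1), (444, -17, 158, 39, 14.1), (510, 418, 66, 38, -14.0), (616, 454, 89, 51, 61.0), (629, -441, 105, 50, 4.3), (1038, 525, 111, 41, -86.3), (1045, 235, 63, 41, 89.4)]
```

```bash
python3 -m creep '1 .005 0 -.04 -.1 -.2 .9;1 0 0 -.04 0 0 0;1 0 0 -.04 0 0 0;1 0 0 -.04 0 0 0;1 0 0 -.014 0 0 0;1 0 0 0 0 0 0;1 0 0 0 0 0 0;-1 0 0 0 0 0 0;-1 0 0 0 0 0 0;-1 0 0 0 0 0 0;-1 0 0 0 0 0 0;-1 0 0 0 0 0 0'
python3 -m creep '-1 0 0 0 0 0 0;-1 0 0 0 0 0 0;-1 0 0 0 0 0 0;-1 0 0 .02 0 0 0;-1 0 0 .04 0 0 0;-1 0 0 .04 0 0 0;-1 0 0 .04 0 0 0;-1 0 0 .04 0 0 0;-1 0 0 .04 0 0 0;-1 0 0 .04 0 0 0;-1 0 0 0 0 0 0;-1 0 0 0 0 0 0'
```

```text
t: 13.65
tcp_pos: [0.4381, 0.4368, 0.0112]
ee_rot: [3.134, 0.005, 2.925]
contact_force: [-0.2, 0.1, 0.6]
grip_width: 0.057
finger_force: 0.0
t: 14.65
tcp_pos: [0.4388, 0.4375, 0.2736]
ee_rot: [3.13, 0.007, 2.925]
contact_force: [-0.0, 0.5, -1.1]
grip_width: 0.0394
finger_force: 30.0
```

```bash
python3 -m creep '-1 .001 -.01 .002 0 0 -7.1;-1 .001 -.01 .002 0 0 -7.1;-1 .001 -.01 .002 0 0 -7.1;-1 .001 -.01 .002 0 0 -7.1;-1 .001 -.01 .002 0 0 -7.1;-1 .001 -.01 .002 0 0 -7.1;-1 .001 -.01 .002 0 0 -7.1;-1 .001 -.01 .002 0 0 -7.1;-1 .001 -.01 .002 0 0 -7.1;-1 .001 -.01 .002 0 0 -7.1;-1 .001 -.01 .002 0 0 -7.1;-1 0 0 0 0 0 -1.2'
python3 -m creep '-1 0 0 0 7.1 -.2 0;-1 0 0 0 7.1 -.2 0;-1 0 0 0 7.1 -.2 0;-1 0 0 0 7.1 -.2 0;-1 0 0 0 7.1 -.2 0;-1 0 0 0 7.1 -.2 0;-1 0 0 0 2.4 -.1 0;-1 0 0 0 0 0 0;-1 0 0 0 0 0 0'
python3 - <<'E'
from h import *
goal(3,110,28,5)
E
```

```text
t: 15.65
tcp_pos: [0.4477, 0.3242, 0.2892]
ee_rot: [3.139, 0.007, 1.536]
contact_force: [-0.2, -0.2, -1.7]
grip_width: 0.0398
finger_force: 30.0
t: 16.4
tcp_pos: [0.4479, 0.3255, 0.2895]
ee_rot: [3.142, -0.78, 1.537]
contact_force: [0.3, 0.6, -1.5]
grip_width: 0.0399
finger_force: 30.0
d [ 0.0031 -0.01   -0.0939] rot [ 0.31 -0.01  0.16] F [ 0.3  0.6 -1.5] w 0.0399
```

```bash
python3 -m creep '-1 .003 -.01 -.03 .3 0 .2;-1 0 0 -.03 0 0 0;-1 0 0 -.03 0 0 0;-1 0 0 -.004 0 0 0;-1 0 0 0 0 0 0;-1 0 0 0 0 0 0'
python3 - <<'E'
from h import *
goal(3,110,28,5); boxview(3,110,"pics/b3.png")
E
```

```text
t: 16.9
tcp_pos: [0.452, 0.3172, 0.1991]
ee_rot: [3.136, -0.788, 1.546]
contact_force: [0.2, -1.0, -0.1]
grip_width: 0.0398
finger_force: 30.0
d [-0.001  -0.0017 -0.0035] rot [-0.13  0.23 -0.16] F [ 0.2 -1.  -0.1] w 0.0398
```

View pics/b3.png

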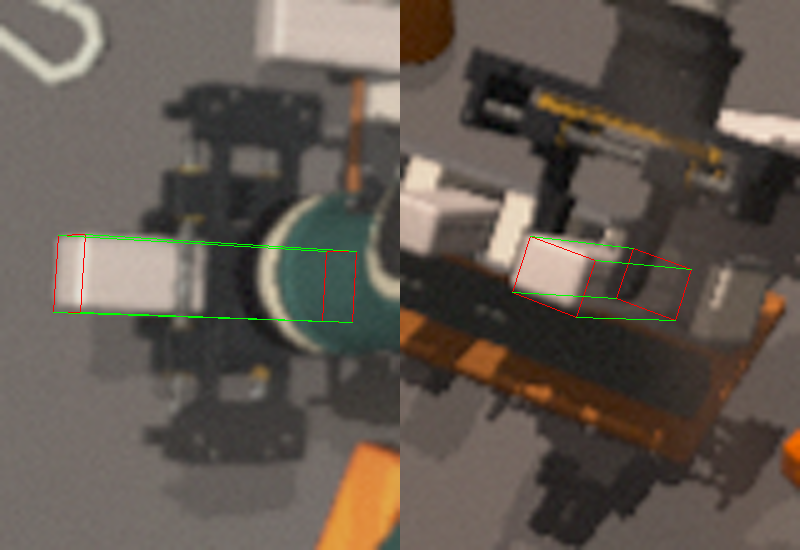

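The case is aligned, so I'll insert it.

```bash
python3 -m creep '-1 -.001 -.0017 -.0037 0 0 0;-1 -.0004 -.0141 -.0141 0 0 0;-1 -.0004 -.0141 -.0141 0 0 0;-1 0 0 0 0 0 0;-1 0 0 0 0 0 0'
python3 -m creep '-1 -.0004 -.0141 -.0141 0 0 0;-1 -.0004 -.0141 -.0141 0 0 0;-1 0 0 0 0 0 0;-1 0 0 0 0 0 0'
python3 - <<'E'
from h import *
goal(3,30,28,5)
E
```

```text
t: 17.42
tcp_pos: [0.45, 0.286, 0.1663]
ee_rot: [3.138, -0.788, 1.542]
contact_force: [0.0, -0.6, -0.4]
grip_width: 0.0397
finger_force: 30.0
t: 17.75
tcp_pos: [0.4494, 0.2584, 0.1385]
ee_rot: [3.138, -0.788, 1.542]
contact_force: [-1.4, 0.6, -1.6]
grip_width: 0.0399
finger_force: 30.0
d [-0.0002  0.0006  0.0005] rot [-0.16  0.16 -0.01] F [-1.4  0.6 -1.6] w 0.0399
```

```bash
python3 -m creep '-1 -.0004 -.0141 -.0141 0 0 0;-1 -.0002 -.0064 -.0064 0 0 0;-1 0 0 0 0 0 0'
python3 -m creep '-1 0 -.0021 -.0021 0 0 0;-1 0 0 0 0 0 0;-1 0 0 0 0 0 0'
python3 -m creep '-1 0 -.0014 -.0014 0 0 0;-1 0 0 0 0 0 0;-1 0 0 0 0 0 0'
python3 - <<'E'
from h import *
goal(3,0,28,5)
E
```

```text
t: 18.0
tcp_pos: [0.4489, 0.238, 0.118]
ee_rot: [3.138, -0.789, 1.543]
contact_force: [0.1, -0.0, -1.1]
grip_width: 0.0395
finger_force: 30.0
t: 18.25
tcp_pos: [0.4488, 0.2377, 0.118]
ee_rot: [3.137, -0.793, 1.545]
contact_force: [-2.2, 7.2, 5.3]
grip_width: 0.04
finger_force: 30.0
t: 18.5
tcp_pos: [0.4488, 0.2376, 0.1181]
ee_rot: [3.137, -0.796, 1.545]
contact_force: [-2.3, 11.1, 9.3]
grip_width: 0.0398
finger_force: 30.0
d [-0.0003  0.0002 -0.0003] rot [-0.62  0.19 -0.17] F [-2.3 11.1  9.3] w 0.0398
```

```bash
python3 -m creep '-1 0 .0028 .0028 0 0 0;.25 0 0 0 0 0 0;.25 0 0 0 0 0 0;.25 0 0 0 0 0 0;.25 0 0 0 0 0 0;.25 0 -.01 .01 0 0 0;.25 0 -.02 .02 0 0 0;.25 0 -.025 .025 0 0 0;.25 0 -.015 .035 0 0 0;.25 0 0 .04 0 0 0;.25 0 0 .04 0 0 0;.25 0 0 0 0 0 0'
python3 -m creep '1 .003 -.015 0 -7.1 .2 0;1 .003 -.015 0 -7.1 .2 0;1 .003 -.015 0 -7.1 .2 0;1 .003 -.015 0 -7.1 .2 0;1 .003 -.015 0 -7.1 .2 0;1 .003 -.015 0 -7.1 .2 0;1 .003 -.015 0 -2.5 0 0;1 0 -.01 -.01 0 0 -7.1;1 0 -.01 -.01 0 0 -7.1;1 0 -.01 -.01 0 0 -7.1;1 0 -.01 -.01 0 0 -7.1;1 0 -.01 -.01 0 0 -7.1'
python3 -m creep '1 0 -.01 -.01 0 0 -7.1;1 0 -.01 -.01 0 0 -7.1;1 0 0 -.01 0 0 -7.1;1 0 0 -.01 0 0 -7.1;1 0 0 -.01 0 0 -7.1;1 0 0 0 0 0 -3;1 0 0 0 0 0 0;1 0 0 0 0 0 0'
python3 - <<'E'
from h import *
pick(444,-17,14.1,30); s,im=wrist(); print([b for lo in (120,150,180) for b in bars(im,lo=lo) if b[2]>60]); t=get_image("top"); print([b for b in bars(t,lo=140) if b[2]>60 and b[3]<60])
s=get_image("side")["pixels"][190:340,150:380]; cv2.imwrite("pics/s3.png",np.hstack([cv2.resize(t["pixels"][160:270,110:300],(432,250)),cv2.resize(s,(360,250))]))
E
```

```text
t: 19.5
tcp_pos: [0.4524, 0.1661, 0.2951]
ee_rot: [3.118, -0.788, 1.555]
contact_force: [1.3, -0.3, -0.2]
grip_width: 0.0547
finger_force: 0.0
t: 20.5
tcp_pos: [0.469, 0.0115, 0.2355]
ee_rot: [3.138, 0.0, 0.918]
contact_force: [0.6, -0.4, -1.0]
grip_width: 0.0881
finger_force: 0.0
t: 21.17
tcp_pos: [0.4691, -0.0082, 0.1861]
ee_rot: [3.137, 0.001, 0.253]
contact_force: [-0.2, 0.4, 0.4]
grip_width: 0.0884
finger_force: 0.0
d [ 0.004  -0.0015 -0.1801] rot [ 0.25  0.03 -0.42]
[(311, -138, 179, 48, -75.6), (253, 70, 97, 56, -75.7), (576, -222, 83, 40, 28.1), (490, -14, 544, 275, -75.4), (311, -138, 179, 48, -75.6), (254, 66, 89, 56, -75.7), (490, -14, 544, 274, -75.4), (488, -20, 161, 55, 14.0), (489, 192, 209, 99, -1.9)]
[(-14, 750, 88, 46, -0.5), (436, 653, 94, 39, 68.7), (453, 268, 95, 40, 86.2), (615, 455, 90, 51, 63.4), (629, -441, 105, 50, 4.7), (1039, 525, 104, 38, -86.6)]
```

View pics/s3.png

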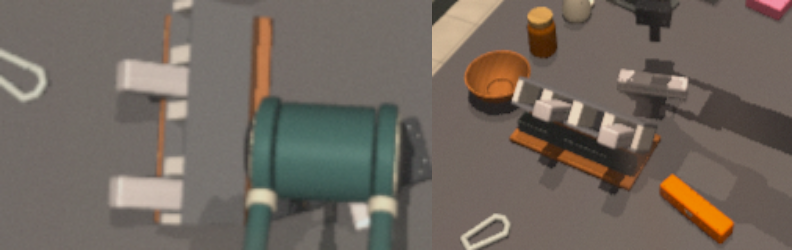

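Pockets 1 and 3 are filled. The wrist measurement suggests the last case may have been knocked, so I'll check.

Run:
```python
from h import *
s,im=wrist(); cv2.imwrite("pics/w3.png",im["pixels"])
sd=get_image("side")
for n,i in(("w",im),("s",sd)):
    for r in tip_of("case2",i): print(n,np.round(r["location"]),round(r["conf"],2),np.round(at(i,r["location"],.016),3))
for lo in(90,110,130,150): print([b for b in bars(sd,lo=lo) if 100<b[2]<200 and b[3]<80])
```

```text
w [282. 179.] 0.76 [ 0.48  -0.015  0.016]
s [291. 238.] 0.95 [ 0.487 -0.021  0.016]
s [318. 313.] 0.78 [0.278 0.252 0.016]
s [229. 260.] 0.68 [0.635 0.167 0.016]
s [273. 270.] 0.53 [0.479 0.145 0.016]
s [292. 181.] 0.26 [ 0.622 -0.344  0.016]
[(281, 188, 116, 75, -10.3)]
[(700, -786, 191, 45, -69.1)]
[]
[]
```

View pics/w3.png

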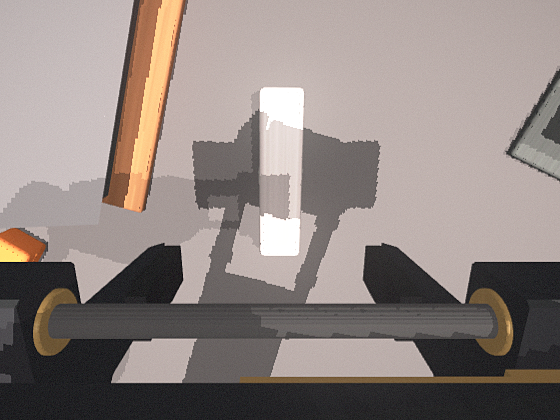

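It was knocked. The wrist view shows the whole case spanning px (260–303, 87–256), parallel to the tool. I'll compute its pose from those edges.

Run:
```python
from h import *
s,im=wrist()
c=[at(im,p,.032)[:2] for p in((260,87),(304,87),(302,256),(260,256))]
(x,y),sz,a=cv2.minAreaRect((np.array(c)*1000).astype(np.float32)); print(x,y,sz,a)
d=(c[0]+c[1]-c[2]-c[3]); yaw=np.degrees(np.arctan2(d[1],d[0])); print(yaw)
pick(x,y,yaw,30)
```

```text
483.412353515625 -12.93353271484375 (156.78091430664062, 41.289710998535156) 14.383223533630371
14.583236516695134
d [ 0.043   0.0027 -0.1807] rot [0.26 0.09 0.13]
```

```bash
python3 -m creep '1 .04 .0027 0 .2 0 .1;1 .003 0 -.03 0 0 0;1 0 0 -.04 0 0 0;1 0 0 -.04 0 0 0;1 0 0 -.04 0 0 0;1 0 0 -.02 0 0 0;1 0 0 -.01 0 0 0;1 0 0 0 0 0 0;1 0 0 0 0 0 0'
python3 - <<'E'
from h import *
pick(483.5,-13,14.5,30)
E
```

```text
t: 22.32
tcp_pos: [0.5129, -0.0054, 0.007]
ee_rot: [3.14, -0.001, 0.254]
contact_force: [-0.1, 0.2, -0.3]
grip_width: 0.0883
finger_force: 0.0
d [-0.0004 -0.0001 -0.001 ] rot [ 0.06  0.09 -0.04]
```

```bash
python3 -m creep '-1 0 0 0 0 0 0;-1 0 0 0 0 0 0;-1 0 0 0 0 0 0;-1 0 0 0 0 0 0;-1 0 0 0 0 0 0;-1 0 0 0 0 0 0;-1 0 0 0 0 0 0;-1 0 0 0 0 0 0;-1 0 0 .02 0 0 0;-1 0 0 .04 0 0 0;-1 0 0 .04 0 0 0;-1 0 0 .04 0 0 0'
python3 -m creep '-1 0 0 .04 0 0 0;-1 0 0 .04 0 0 0;-1 0 0 .04 0 0 0;-1 0 0 .03 0 0 0;-1 0 .01 0 0 0 7.1;-1 0 .01 0 0 0 7.1;-1 .01 .02 0 0 0 7.1;-1 .01 .02 0 0 0 7.1;-1 .015 .03 0 0 0 7.1;-1 .015 .03 0 0 0 7.1;-1 .015 .03 0 0 0 7.1;-1 .015 .03 0 0 0 7.1'
python3 -m creep '-1 .015 .03 0 0 0 7.1;-1 .015 .03 0 0 0 7.1;-1 .015 .03 0 0 0 2.7;-1 .015 .02 0 0 0 0;-1 .015 .02 0 7.1 -.2 0;-1 0 0 0 7.1 -.2 0;-1 0 0 0 7.1 -.2 0;-1 0 0 0 7.1 -.2 0;-1 0 0 0 7.1 -.2 0;-1 0 0 0 7.1 -.2 0;-1 0 0 0 2.4 -.1 0;-1 0 0 0 0 0 0'
python3 - <<'E'
from h import *
goal(0,110,30,9)
E
```

```text
t: 23.32
tcp_pos: [0.5111, -0.0053, 0.147]
ee_rot: [3.141, 0.002, 0.254]
contact_force: [1.2, -0.5, -1.5]
grip_width: 0.0398
finger_force: 30.0
t: 24.32
tcp_pos: [0.5925, 0.1759, 0.2958]
ee_rot: [3.141, -0.0, 1.251]
contact_force: [-0.0, -0.7, -0.8]
grip_width: 0.0398
finger_force: 30.0
t: 25.32
tcp_pos: [0.6663, 0.3018, 0.292]
ee_rot: [-3.131, -0.786, 1.529]
contact_force: [0.0, -0.9, -2.3]
grip_width: 0.0399
finger_force: 30.0
d [ 0.0008  0.0111 -0.0978] rot [-0.05 -0.42  0.17] F [ 0.  -0.9 -2.3] w 0.0399
```

```bash
python3 -m creep '-1 .001 .011 -.02 0 -.4 .2;-1 0 0 -.03 0 0 0;-1 0 0 -.03 0 0 0;-1 0 0 -.017 0 0 0;-1 0 0 0 0 0 0;-1 0 0 0 0 0 0'
python3 - <<'E'
from h import *
goal(0,110,30,9); boxview(0,110,"pics/b0.png")
E
```

```text
t: 25.82
tcp_pos: [0.6677, 0.3162, 0.1987]
ee_rot: [3.136, -0.787, 1.548]
contact_force: [0.1, 0.6, -1.1]
grip_width: 0.04
finger_force: 30.0
d [-0.0007 -0.0033 -0.0045] rot [-0.06  0.23 -0.27] F [ 0.1  0.6 -1.1] w 0.04
```

View pics/b0.png

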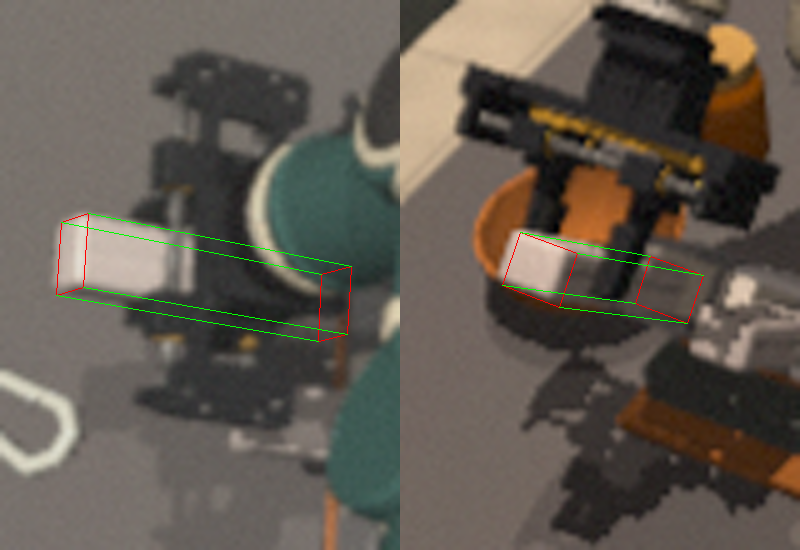

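The alignment agrees with the box, so I'll insert.

```bash
python3 -m creep '-1 -.0005 -.0033 -.0045 0 0 -.2;-1 -.0004 -.0141 -.0141 0 0 0;-1 -.0004 -.0141 -.0141 0 0 0;-1 0 0 0 0 0 0;-1 0 0 0 0 0 0'
python3 -m creep '-1 -.0004 -.0141 -.0141 0 0 0;-1 -.0004 -.0141 -.0141 0 0 0;-1 0 0 0 0 0 0;-1 0 0 0 0 0 0'
python3 - <<'E'
from h import *
goal(0,30,30,9)
E
```

```text
t: 26.33
tcp_pos: [0.6673, 0.2836, 0.1674]
ee_rot: [3.133, -0.787, 1.545]
contact_force: [-1.1, 0.6, -0.3]
grip_width: 0.0397
finger_force: 30.0
t: 26.67
tcp_pos: [0.6665, 0.2562, 0.1395]
ee_rot: [3.133, -0.788, 1.545]
contact_force: [-0.2, 0.2, 0.3]
grip_width: 0.0399
finger_force: 30.0
d [-0.0013  0.0002 -0.0019] rot [-0.12  0.36  0.03] F [-0.2  0.2  0.3] w 0.0399
```

```bash
python3 -m creep '-1 -.0015 -.0141 -.0155 0 0 0;-1 -.0002 -.0064 -.0064 0 0 0;-1 0 0 0 0 0 0'
python3 -m creep '-1 0 -.0021 -.0021 0 0 0;-1 0 0 0 0 0 0;-1 0 0 0 0 0 0'
python3 -m creep '-1 0 -.0014 -.0014 0 0 0;-1 0 0 0 0 0 0;-1 0 0 0 0 0 0'
python3 - <<'E'
from h import *
goal(0,0,30,9)
E
```

```text
t: 26.92
tcp_pos: [0.6647, 0.2356, 0.117]
ee_rot: [3.133, -0.788, 1.545]
contact_force: [0.3, 0.3, -1.4]
grip_width: 0.0398
finger_force: 30.0
t: 27.17
tcp_pos: [0.6649, 0.2349, 0.1167]
ee_rot: [3.131, -0.789, 1.548]
contact_force: [-1.3, 5.5, 4.0]
grip_width: 0.0397
finger_force: 30.0
t: 27.42
tcp_pos: [0.6649, 0.2348, 0.1167]
ee_rot: [3.131, -0.792, 1.549]
contact_force: [-1.8, 8.3, 6.6]
grip_width: 0.0394
finger_force: 30.0
d [-0.0003  0.0004 -0.0003] rot [-0.38  0.45 -0.11] F [-1.8  8.3  6.6] w 0.0394
```

```bash
python3 -m creep '-1 0 .0028 .0028 0 0 0;.25 0 0 0 0 0 0;.25 0 0 0 0 0 0;.25 0 0 0 0 0 0;.25 0 0 0 0 0 0;.25 0 -.01 .01 0 0 0;.25 0 -.02 .02 0 0 0;.25 0 -.025 .025 0 0 0;.25 0 -.015 .035 0 0 0;.25 0 0 .04 0 0 0;.25 0 0 .04 0 0 0;.25 0 0 0 0 0 0'
python3 -m creep '.25 -.01 -.02 0 -7.1 .2 0;.25 -.01 -.02 0 -7.1 .2 0;.25 -.01 -.02 0 -7.1 .2 0;.25 -.01 -.02 0 -7.1 .2 0;.25 -.01 -.02 0 -7.1 .2 0;.25 -.01 -.02 0 -7.1 .2 0;.25 -.01 -.02 0 -2.5 0 0;-1 -.01 -.03 0 0 0 -7.1;-1 -.01 -.03 0 0 0 -7.1;-1 -.01 -.03 0 0 0 -7.1;-1 -.01 -.03 0 0 0 -7.1;-1 -.01 -.03 0 0 0 -7.1'
python3 -m creep '-1 0 -.03 0 0 0 -7.1;-1 0 -.03 0 0 0 -7.1;-1 0 -.03 0 0 0 -7.1;-1 0 -.03 -.01 0 0 -7.1;-1 0 -.01 -.02 0 0 -7.1;-1 0 0 -.02 0 0 -7.1;-1 -.01 0 0 0 0 -7.1;-1 -.01 0 0 0 0 0;-1 -.01 0 0 0 0 0;-1 0 0 0 0 0 0;-1 0 0 0 0 0 0'
python3 - <<'E'
from h import *
s,im=wrist(); print(s["tcp_pos"],s["ee_rot"]); cv2.imwrite("pics/w4.png",im["pixels"])
for q,z in(("treadle_pad",.064),("start_top",.058)):
    for n,i in(("w",im),("t",get_image("top")),("s",get_image("side"))):
        for r in tip_of(q,i)[:3]: print(q,n,np.round(r["location"]),round(r["conf"],2),np.round(at(i,r["location"],z),3))
E
```

```text
t: 28.42
tcp_pos: [0.6687, 0.1633, 0.2978]
ee_rot: [3.11, -0.788, 1.56]
contact_force: [0.6, 0.9, 2.0]
grip_width: 0.055
finger_force: 0.0
t: 29.42
tcp_pos: [0.5435, -0.1271, 0.2866]
ee_rot: [3.133, 0.001, 0.919]
contact_force: [0.6, 1.1, 0.1]
grip_width: 0.0241
finger_force: 0.0
t: 30.33
tcp_pos: [0.5145, -0.2556, 0.2375]
ee_rot: [3.132, -0.002, 0.06]
contact_force: [-0.8, -0.2, -0.9]
grip_width: 0.0007
finger_force: 0.0
[ 0.5144881  -0.25563593  0.23747866] [ 3.13241409e+00 -1.60233675e-03  5.96784707e-02]
treadle_pad w [309.  97.] 0.62 [ 0.6   -0.285  0.064]
treadle_pad t [356. 193.] 0.63 [ 0.603 -0.287  0.064]
treadle_pad s [290. 181.] 0.59 [ 0.604 -0.283  0.064]Traceback (most recent call last):
  File "<stdin>", line 5, in <module>
ValueError: only the last four pictures can be asked about
```

View pics/w4.png

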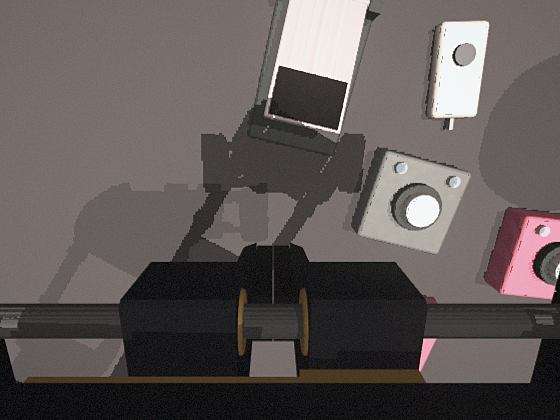

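The pad is at px (309,97), which gives (.602,-.285). All three views agree. Moving above it.

```bash
python3 -m creep '-1 .03 -.01 0 0 0 0;-1 .03 -.01 0 0 0 0;-1 .0275 -.009 -.02 0 0 0;-1 0 0 -.04 0 0 0;-1 0 0 -.04 0 0 0;-1 0 0 -.04 0 0 0;-1 0 0 0 0 0 0;-1 0 0 0 0 0 0'
python3 -m creep '-1 0 0 -.015 0 0 0;-1 0 0 -.012 0 0 0;-1 0 0 0 0 0 0;-1 0 0 0 0 0 0'
```

```text
t: 31.4
tcp_pos: [0.5997, -0.283, 0.0928]
ee_rot: [3.137, 0.007, 0.059]
contact_force: [0.3, -0.3, 0.8]
grip_width: 0.0004
finger_force: 0.0
t: 31.73
tcp_pos: [0.6026, -0.2846, 0.0705]
ee_rot: [3.133, -0.001, 0.058]
contact_force: [0.1, 0.6, -0.1]
grip_width: 0.0004
finger_force: 0.0
```

```bash
python3 -m creep '-1 0 0 -.008 0 0 0;-1 0 0 -.008 0 0 0;-1 0 0 0 0 0 0;-1 0 0 0 0 0 0'
python3 -m creep '-1 0 0 -.008 0 0 0;-1 0 0 -.006 0 0 0;-1 0 0 0 0 0 0;-1 0 0 0 0 0 0'
python3 -m creep '-1 0 0 -.004 0 0 0;-1 0 0 0 0 0 0;-1 0 0 0 0 0 0'
python3 -m creep '-1 0 0 -.004 0 0 0;-1 0 0 0 0 0 0;-1 0 0 0 0 0 0'
```

```text
t: 32.07
tcp_pos: [0.603, -0.2851, 0.0541]
ee_rot: [3.132, -0.001, 0.058]
contact_force: [0.3, -1.5, 5.0]
grip_width: 0.0005
finger_force: 2.5
t: 32.4
tcp_pos: [0.6019, -0.285, 0.0401]
ee_rot: [3.133, 0.001, 0.058]
contact_force: [-3.5, -1.5, 8.0]
grip_width: 0.0005
finger_force: 4.0
t: 32.65
tcp_pos: [0.6018, -0.285, 0.0373]
ee_rot: [3.133, 0.001, 0.058]
contact_force: [-5.9, 0.2, 12.4]
grip_width: 0.0004
finger_force: 6.3
t: 32.9
tcp_pos: [0.6018, -0.285, 0.0367]
ee_rot: [3.133, 0.002, 0.059]
contact_force: [-13.0, 3.0, 30.8]
grip_width: 0.0003
finger_force: 14.8
```

It is at the stop: 31 N with no further sinking. I'll hold, release fully, and repeat.

```bash
python3 -m creep '-1 0 0 .001 0 0 0;-1 0 0 0 0 0 0;-1 0 0 0 0 0 0;-1 0 0 0 0 0 0;-1 0 0 0 0 0 0;-1 0 0 0 0 0 0;-1 0 0 0 0 0 0;-1 0 0 0 0 0 0;-1 0 0 0 0 0 0;-1 0 0 0 0 0 0;-1 0 0 0 0 0 0;-1 0 0 0 0 0 0'
python3 -m creep '-1 0 0 0 0 0 0;-1 0 0 0 0 0 0;-1 0 0 0 0 0 0;-1 0 0 0 0 0 0'
python3 -m creep '-1 0 0 .01 0 0 0;-1 0 0 .015 0 0 0;-1 0 0 .015 0 0 0;-1 0 0 .005 0 0 0;-1 0 0 0 0 0 0;-1 0 0 0 0 0 0;-1 0 0 0 0 0 0;-1 0 0 0 0 0 0;-1 0 0 0 0 0 0;-1 0 0 0 0 0 0;-1 0 0 0 0 0 0;-1 0 0 0 0 0 0'
python3 - <<'E'
from h import *
im=get_image("side"); cv2.imwrite("pics/t1.png",cv2.resize(im["pixels"][140:220,240:360],None,fx=5,fy=5,interpolation=cv2.INTER_CUBIC))
E
```

```text
t: 33.9
tcp_pos: [0.6019, -0.285, 0.0369]
ee_rot: [3.133, 0.001, 0.058]
contact_force: [-10.3, 1.9, 25.0]
grip_width: 0.0001
finger_force: 12.5
t: 34.23
tcp_pos: [0.6019, -0.285, 0.0369]
ee_rot: [3.133, 0.001, 0.059]
contact_force: [-11.3, 3.0, 25.1]
grip_width: 0.0006
finger_force: 12.5
t: 35.23
tcp_pos: [0.6019, -0.2842, 0.0767]
ee_rot: [3.134, 0.001, 0.058]
contact_force: [-0.1, -0.7, 0.1]
grip_width: 0.0005
finger_force: 0.0
```

View pics/t1.png

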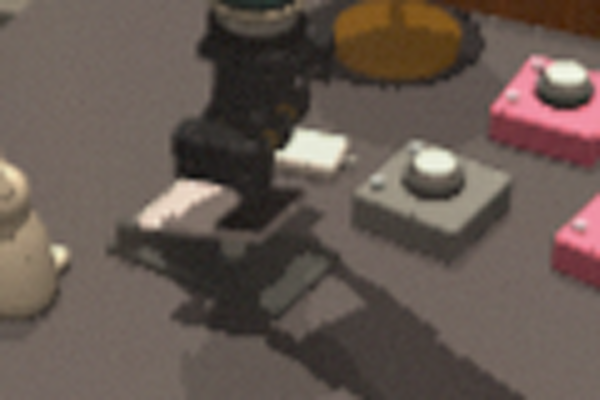

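The treadle has sprung back up. Three more strokes, one of them spare.

```bash
H='';
python3 -m creep '-1 0 0 -.015 0 0 0;-1 0 0 -.012 0 0 0;-1 0 0 -.01 0 0 0;-1 0 0 -.006 0 0 0;-1 0 0 -.003 0 0 0;-1 0 0 0 0 0 0;-1 0 0 0 0 0 0;-1 0 0 0 0 0 0;-1 0 0 0 0 0 0;-1 0 0 0 0 0 0;-1 0 0 0 0 0 0;-1 0 0 0 0 0 0'
python3 -m creep '-1 0 0 0 0 0 0;-1 0 0 0 0 0 0;-1 0 0 0 0 0 0;-1 0 0 0 0 0 0;-1 0 0 0 0 0 0;-1 0 0 0 0 0 0;-1 0 0 0 0 0 0;-1 0 0 0 0 0 0;-1 0 0 0 0 0 0'
python3 -m creep '-1 0 0 .01 0 0 0;-1 0 0 .015 0 0 0;-1 0 0 .015 0 0 0;-1 0 0 .006 0 0 0;-1 0 0 0 0 0 0;-1 0 0 0 0 0 0;-1 0 0 0 0 0 0;-1 0 0 0 0 0 0;-1 0 0 0 0 0 0;-1 0 0 0 0 0 0;-1 0 0 0 0 0 0;-1 0 0 0 0 0 0'
python3 -m creep '-1 0 0 -.015 0 0 0;-1 0 0 -.012 0 0 0;-1 0 0 -.01 0 0 0;-1 0 0 -.006 0 0 0;-1 0 0 -.003 0 0 0;-1 0 0 0 0 0 0;-1 0 0 0 0 0 0;-1 0 0 0 0 0 0;-1 0 0 0 0 0 0;-1 0 0 0 0 0 0;-1 0 0 0 0 0 0;-1 0 0 0 0 0 0'
python3 -m creep '-1 0 0 0 0 0 0;-1 0 0 0 0 0 0;-1 0 0 0 0 0 0;-1 0 0 0 0 0 0;-1 0 0 0 0 0 0;-1 0 0 0 0 0 0;-1 0 0 0 0 0 0;-1 0 0 0 0 0 0;-1 0 0 0 0 0 0'
python3 -m creep '-1 0 0 .01 0 0 0;-1 0 0 .015 0 0 0;-1 0 0 .015 0 0 0;-1 0 0 .006 0 0 0;-1 0 0 0 0 0 0;-1 0 0 0 0 0 0;-1 0 0 0 0 0 0;-1 0 0 0 0 0 0;-1 0 0 0 0 0 0;-1 0 0 0 0 0 0;-1 0 0 0 0 0 0;-1 0 0 0 0 0 0'
python3 -m creep '-1 0 0 -.015 0 0 0;-1 0 0 -.012 0 0 0;-1 0 0 -.01 0 0 0;-1 0 0 -.006 0 0 0;-1 0 0 -.003 0 0 0;-1 0 0 0 0 0 0;-1 0 0 0 0 0 0;-1 0 0 0 0 0 0;-1 0 0 0 0 0 0;-1 0 0 0 0 0 0;-1 0 0 0 0 0 0;-1 0 0 0 0 0 0'
python3 -m creep '-1 0 0 0 0 0 0;-1 0 0 0 0 0 0;-1 0 0 0 0 0 0;-1 0 0 0 0 0 0;-1 0 0 0 0 0 0;-1 0 0 0 0 0 0;-1 0 0 0 0 0 0;-1 0 0 0 0 0 0;-1 0 0 0 0 0 0'
python3 -m creep '-1 0 0 .01 0 0 0;-1 0 0 .015 0 0 0;-1 0 0 .015 0 0 0;-1 0 0 .04 0 0 0;-1 0 0 .04 0 0 0;-1 0 0 .03 0 0 0;-1 0 0 0 0 0 0;-1 0 0 0 0 0 0;-1 0 0 0 0 0 0;-1 0 0 0 0 0 0;-1 0 0 0 0 0 0;-1 0 0 0 0 0 0'
python3 - <<'E'
from h import *
s,im=wrist()
for n,i in(("w",im),("t",get_image("top")),("s",get_image("side"))):
        for r in tip_of("start_top",i)[:4]: print(n,np.round(r["location"]),round(r["conf"],2),np.round(at(i,r["location"],.058),3))
E
```

```text
t: 36.28
tcp_pos: [0.6008, -0.2846, 0.0366]
ee_rot: [3.134, 0.004, 0.059]
contact_force: [-16.2, 5.6, 34.1]
grip_width: 0.0005
finger_force: 16.7
t: 37.03
tcp_pos: [0.6007, -0.2846, 0.0366]
ee_rot: [3.134, 0.004, 0.059]
contact_force: [-15.0, 5.1, 34.0]
grip_width: 0.0007
finger_force: 16.7
t: 38.03
tcp_pos: [0.6018, -0.2842, 0.0767]
ee_rot: [3.134, 0.001, 0.058]
contact_force: [0.1, -0.2, 0.5]
grip_width: 0.0003
finger_force: 0.0
t: 39.03
tcp_pos: [0.6007, -0.2846, 0.0366]
ee_rot: [3.134, 0.004, 0.059]
contact_force: [-15.8, 4.5, 33.0]
grip_width: 0.0003
finger_force: 16.8
t: 39.78
tcp_pos: [0.6007, -0.2846, 0.0366]
ee_rot: [3.134, 0.004, 0.059]
contact_force: [-15.9, 4.3, 33.7]
grip_width: 0.0006
finger_force: 16.8
t: 40.78
tcp_pos: [0.6019, -0.2842, 0.0767]
ee_rot: [3.134, 0.001, 0.058]
contact_force: [0.6, 0.9, 0.5]
grip_width: 0.0002
finger_force: 0.0
t: 41.78
tcp_pos: [0.6007, -0.2846, 0.0366]
ee_rot: [3.134, 0.004, 0.059]
contact_force: [-16.4, 4.9, 33.8]
grip_width: 0.0007
finger_force: 16.8
t: 42.53
tcp_pos: [0.6007, -0.2846, 0.0366]
ee_rot: [3.134, 0.004, 0.059]
contact_force: [-17.0, 5.6, 33.7]
grip_width: 0.0005
finger_force: 16.8
t: 43.53
tcp_pos: [0.6009, -0.2837, 0.1787]
ee_rot: [3.136, 0.004, 0.058]
contact_force: [0.7, -0.1, -0.1]
grip_width: 0.0002
finger_force: 0.0
t [460. 249.] 0.69 [ 0.435 -0.592  0.058]
t [405. 286.] 0.47 [ 0.326 -0.425  0.058]
s [368. 179.] 0.6 [ 0.327 -0.435  0.058]
s [353. 157.] 0.44 [ 0.43  -0.566  0.058]
s [191. 249.] 0.25 [0.755 0.209 0.058]
```

```bash
python3 -m creep '-1 -.035 -.022 0 0 0 0;-1 -.035 -.022 0 0 0 0;-1 -.035 -.022 0 0 0 0;-1 -.035 -.022 0 0 0 0;-1 -.035 -.022 0 0 0 0;-1 -.02 -.018 0 0 0 0;-1 0 0 0 0 0 0;-1 0 0 0 0 0 0;-1 0 0 0 0 0 0'
python3 - <<'E'
from h import *
s,im=wrist(); print(s["tcp_pos"])
for n,i in(("w",im),("t",get_image("top")),("s",get_image("side"))):
    for r in tip_of("start_top",i)[:4]: print(n,np.round(r["location"]),round(r["conf"],2),np.round(at(i,r["location"],.058),3))
cv2.imwrite("pics/w5.png",im["pixels"])
E
```

```text
t: 44.58
tcp_pos: [0.4074, -0.4122, 0.1812]
ee_rot: [3.134, -0.0, 0.058]
contact_force: [-0.5, 0.0, -0.8]
grip_width: 0.0006
finger_force: 0.0
[ 0.40739481 -0.41223663  0.18124295]
w [487. 172.] 0.78 [ 0.44  -0.586  0.058]
w [281.  88.] 0.58 [ 0.495 -0.413  0.058]
t [398. 230.] 0.65 [ 0.493 -0.411  0.058]
t [120. 196.] 0.52 [0.599 0.43  0.058]
t [405. 289.] 0.47 [ 0.317 -0.425  0.058]
s [353. 154.] 0.44 [ 0.439 -0.591  0.058]
s [329. 171.] 0.39 [ 0.487 -0.421  0.058]
```

View pics/w5.png

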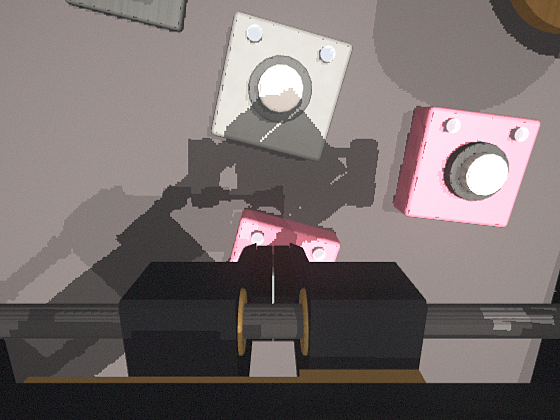

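The grey console's button is at px (281,88), which gives (.494,-.413). The pink ones lie to the right and below. I'll go over it and press.

```bash
python3 -m creep '-1 .03 0 0 0 0 0;-1 .03 0 0 0 0 0;-1 .0266 -.001 0 0 0 0;-1 0 0 -.03 0 0 0;-1 0 0 -.03 0 0 0;-1 0 0 -.03 0 0 0;-1 0 0 -.02 0 0 0;-1 0 0 0 0 0 0;-1 0 0 0 0 0 0;-1 0 0 0 0 0 0'
python3 -m creep '-1 0 0 -.007 0 0 0;-1 0 0 -.006 0 0 0;-1 0 0 0 0 0 0;-1 0 0 0 0 0 0'
python3 -m creep '-1 0 0 -.004 0 0 0;-1 0 0 0 0 0 0;-1 0 0 0 0 0 0'
```

```text
t: 45.72
tcp_pos: [0.4947, -0.4138, 0.0724]
ee_rot: [3.132, -0.001, 0.059]
contact_force: [-0.1, -0.4, 1.6]
grip_width: 0.0008
finger_force: 0.0
t: 46.05
tcp_pos: [0.4939, -0.4135, 0.0585]
ee_rot: [3.133, -0.0, 0.058]
contact_force: [-0.3, -0.5, -0.3]
grip_width: 0.0002
finger_force: 0.1
t: 46.3
tcp_pos: [0.494, -0.4137, 0.0546]
ee_rot: [3.133, -0.0, 0.058]
contact_force: [0.2, -0.1, 3.9]
grip_width: 0.0006
finger_force: 1.6
```

```bash
python3 -m creep '-1 0 0 -.004 0 0 0;-1 0 0 0 0 0 0;-1 0 0 0 0 0 0'
python3 -m creep '-1 0 0 -.002 0 0 0;-1 0 0 0 0 0 0;-1 0 0 0 0 0 0;-1 0 0 0 0 0 0;-1 0 0 0 0 0 0;-1 0 0 0 0 0 0'
```

```text
t: 46.55
tcp_pos: [0.4942, -0.4139, 0.0514]
ee_rot: [3.133, -0.0, 0.058]
contact_force: [-1.6, 1.6, 10.1]
grip_width: 0.0001
finger_force: 4.4
t: 47.05
tcp_pos: [0.4942, -0.4139, 0.0512]
ee_rot: [3.133, -0.0, 0.058]
contact_force: [-4.3, 4.8, 18.6]
grip_width: 0.0004
finger_force: 9.1
```

The button is fully down: it stopped at z .0512 with 19 N. I'll release, clear away and check the scene.

```bash
python3 -m creep '-1 0 0 .01 0 0 0;-1 0 0 .02 0 0 0;-1 0 0 .04 0 0 0;-1 0 0 .04 0 0 0;-1 -.02 0 .04 0 0 0;-1 -.02 0 .03 0 0 0;-1 0 0 0 0 0 0;-1 0 0 0 0 0 0;-1 0 0 0 0 0 0;-1 0 0 0 0 0 0'
python3 - <<'E'
from h import *
a=get_image("top")["pixels"][100:330,80:420]; b=get_image("side")["pixels"][120:345,140:410]
cv2.imwrite("pics/end.png",np.hstack([cv2.resize(a,(400,300)),cv2.resize(b,(400,300))]))
E
```

```text
t: 47.88
tcp_pos: [0.4543, -0.4122, 0.2225]
ee_rot: [3.137, 0.003, 0.058]
contact_force: [-0.7, 0.1, -0.9]
grip_width: 0.0003
finger_force: 0.0
```

View pics/end.png

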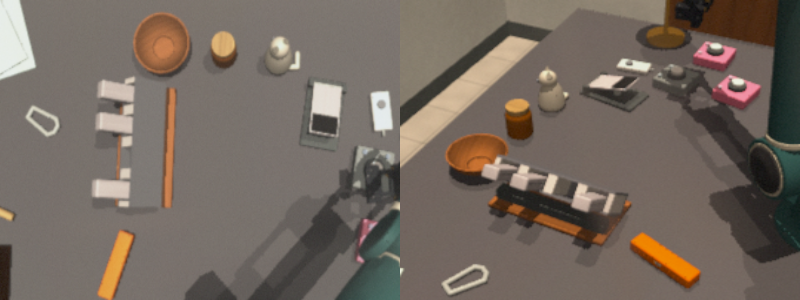

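All three cases are in the rack at pockets 0, 1 and 3 with equal protrusion. The bystanders have not moved and the treadle is up.

```bash
python3 -c "
from station import *
print(finish_job())"
```

```text
the job is handed in; nothing more can be done
None
```

The job is handed in, at about 48 s of the 210 s: all three cases present are at the floor of pockets 0, 1 and 3, the treadle had four full held strokes, and the grey console's start button was then pressed fully and released; no verdict came back.

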